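# Sort polished door hardware into its trays

## Task

Sort the mixed hardware on the bench into the three trays: stand the two brass sleeves in the green tray and the two steel knobs in the blue tray, upright on the tray floor and one in each bay, and lay the brass bolt flat in the red tray, in line with the tray's sides and pointing away from the robot. Let go of everything, and leave the amber jar and the wrench where they are.

Things in the scene. Friction and masses are not known exactly. Their poses are not given: they have to be found in the camera images.
- sleeve_a: Brass sleeve: a plain short polished brass tube, yellow metal, open through the middle; sizes in mm: outside diameter 32, inside 24, height 46, 90 g. Stands upright at the start. Origin at the centre of its underside, z up along the tube. The two sleeves are alike and interchangeable.
- sleeve_b: Brass sleeve: a plain short polished brass tube, yellow metal, open through the middle; sizes in mm: outside diameter 32, inside 24, height 46, 90 g. Stands upright at the start. Origin at the centre of its underside, z up along the tube. The two sleeves are alike and interchangeable.
- knob_a: Steel cabinet knob: grey stainless turned knob (sizes in mm) standing on a round foot of diameter 36 (6 high), thin neck of diameter 18, round head of diameter 32 between heights 25 and 44 (its edges taper to diameter 24 at heights 20 and 48); 48 high in all, 140 g. Grasp it by the head. Origin at the centre of its underside, z up along the knob. The two knobs are alike and interchangeable.
- knob_b: Steel cabinet knob: grey stainless turned knob (sizes in mm) standing on a round foot of diameter 36 (6 high), thin neck of diameter 18, round head of diameter 32 between heights 25 and 44 (its edges taper to diameter 24 at heights 20 and 48); 48 high in all, 140 g. Grasp it by the head. Origin at the centre of its underside, z up along the knob. The two knobs are alike and interchangeable.
- bolt: Brass slide bolt: yellow metal plate (sizes in mm) 92 long (x), 26 wide (y), 12 thick, lying flat, with an upright thumb tab in its middle, 28 long (x), 12 wide (y), its top 46 above the underside. 160 g. Grasp it by the tab, across its 12 mm width (y). Origin at the centre of the underside, x along the plate (both ends alike), z up.
- sleeve_tray: Green tray for the sleeves, fixed to the bench, open-topped, 130 x 130 mm outside (all sizes in mm), walls 4 thick and 22 high, floor 4 thick. Origin at the centre of its underside, z up. One dividing wall (4 thick, as high as the rim) runs along the tray's x axis through its centre and makes two bays, each 122 long (x) and 59 wide (y), centred at y = +31.5 and y = -31.5 in the tray frame.
- knob_tray: Blue tray for the knobs, fixed to the bench, open-topped, 130 x 130 mm outside (all sizes in mm), walls 4 thick and 22 high, floor 4 thick. Origin at the centre of its underside, z up. One dividing wall (4 thick, as high as the rim) runs along the tray's x axis through its centre and makes two bays, each 122 long (x) and 59 wide (y), centred at y = +31.5 and y = -31.5 in the tray frame.
- bolt_tray: Red tray for the bolt, fixed to the bench, open-topped, 130 x 130 mm outside (all sizes in mm), walls 4 thick and 22 high, floor 4 thick. Origin at the centre of its underside, z up. No divider: one bay, 122 x 122 inside. Like all the trays its x axis points away from the robot (along world x) to within 12 degrees; the bolt must lie along x, either way round.
- jar: Bystander: closed amber glass jar with a black cap, diameter 60 mm, height 90 mm, standing. Origin at the centre of its underside. Leave it alone.
- wrench: Bystander: steel wrench, about 160 mm long, lying on the bench along its own x. Origin on its underside, near the middle. Leave it alone.

How it is judged:
At the end, for the whole second after the job is handed in: Sleeves stand in the green tray and knobs in the blue, one per bay, upright within 0.12 rad; the bolt lies flat in the red tray within 0.3 rad of the tray's x; all on the tray floors (underside under 10 mm above the tray's underside) and at rest (0.02 m/s, 0.2 rad/s) (((x of sleeve_a in the frame of sleeve_tray between -0.047 and 0.047 m and z of sleeve_a in the frame of sleeve_tray between 0 and 0.01 m and angle between each of sleeve_a, sleeve_b's own z axis and vertical below 0.12 rad and y of sleeve_a in the frame of sleeve_tray between 0.012 and 0.051 m and x of sleeve_b in the frame of sleeve_tray between -0.047 and 0.047 m and z of sleeve_b in the frame of sleeve_tray between 0 and 0.01 m and y of sleeve_b in the frame of sleeve_tray between -0.051 and -0.012 m) or (x of sleeve_a in the frame of sleeve_tray between -0.047 and 0.047 m and z of sleeve_a in the frame of sleeve_tray between 0 and 0.01 m and angle between each of sleeve_a, sleeve_b's own z axis and vertical below 0.12 rad and y of sleeve_a in the frame of sleeve_tray between -0.051 and -0.012 m and x of sleeve_b in the frame of sleeve_tray between -0.047 and 0.047 m and z of sleeve_b in the frame of sleeve_tray between 0 and 0.01 m and y of sleeve_b in the frame of sleeve_tray between 0.012 and 0.051 m)) and linear speed of each of sleeve_a, sleeve_b, knob_a, knob_b, bolt below 0.02 m/s and angular speed of each of sleeve_a, sleeve_b, knob_a, knob_b, bolt below 0.2 rad/s and ((x of knob_a in the frame of knob_tray between -0.047 and 0.047 m and z of knob_a in the frame of knob_tray between 0 and 0.01 m and angle between each of knob_a, knob_b's own z axis and vertical below 0.12 rad and y of knob_a in the frame of knob_tray between 0.012 and 0.051 m and x of knob_b in the frame of knob_tray between -0.047 and 0.047 m and z of knob_b in the frame of knob_tray between 0 and 0.01 m and y of knob_b in the frame of knob_tray between -0.051 and -0.012 m) or (x of knob_a in the frame of knob_tray between -0.047 and 0.047 m and z of knob_a in the frame of knob_tray between 0 and 0.01 m and angle between each of knob_a, knob_b's own z axis and vertical below 0.12 rad and y of knob_a in the frame of knob_tray between -0.051 and -0.012 m and x of knob_b in the frame of knob_tray between -0.047 and 0.047 m and z of knob_b in the frame of knob_tray between 0 and 0.01 m and y of knob_b in the frame of knob_tray between 0.012 and 0.051 m)) and x of bolt in the frame of bolt_tray between -0.047 and 0.047 m and z of bolt in the frame of bolt_tray between 0 and 0.01 m and angle between bolt's own z axis and vertical below 0.12 rad and y of bolt in the frame of bolt_tray between -0.05 and 0.05 m and angle between the x axis of bolt and the x axis of bolt_tray, either way round below 0.3 rad); the robot touches nothing.
It fails at once if the jar is moved by more than 20 mm (distance of jar from where it was at the start of the episode above 0.02 m).
It fails at once if the wrench is moved by more than 20 mm (distance of wrench from where it was at the start of the episode above 0.02 m).
It also fails if it takes over 128 s, if anything falls off the work surface, if the arm or the gripper's body presses on something with over 40 N, if the wrist force passes 120 N, or if a joint passes its speed limit or range.

## Robot

A 7-joint arm with a two-finger parallel gripper is mounted at the origin on the work surface. World frame = base frame: x ahead of the robot, y to its left, z up, the work surface at z = 0. Lengths are in m, angles in rad, forces in N, time in s.
With the tool pointing down it reaches from about 0.4 to 0.85 m from the base axis. Payload 6.9 kg.
Tool frame: the origin (TCP) lies midway between the tips of the shut fingers; the grasp point (between the pads) lies behind it (ctrl.pinch_z is the z of the grasp point in the tool frame, in m); z points along the fingers, y is the line along which they close (so a half turn about z gives the same grasp; the last joint's range is limited). The gripper opens to 85 mm and grips with 20 to 120 N. Pads are 22 mm wide; open, the fingers measure 114 mm over their backs; the gripper's body (76 mm by 85 mm) begins 54 mm behind the grasp point. The pads swing forward as they close: fully open they stand 13 mm farther back than shut.
Start: joints at [-1.238, 0.507, -0.238, 1.5, 0.126, 1.149, -0.155], TCP at [0.141, 0.609, 0.231] pointing down, gripper open.
Joint ranges: [-3.08, 3.08], [-0.24, 2.05], [-1.43, 1.35], [0, 2.5], [-1.52, 4.66], [0.17, 1.96], [-2.89, 2.89]. Speed limits (rad/s): [2.39, 2.39, 3.14, 3.14, 3.14, 3.14, 3.14].

## Interface

Orientations are given as a unit quaternion [w, x, y, z].
In Python, from station import ctrl, get_state, vision, ticket, models gives the robot as it stands. Calls block until the motion is done:
- ctrl.movep(position, orientation): joint-space move of the TCP to a pose.
- ctrl.movel(position, frame=None, max_speed=0.15): straight line of the TCP; frame=None keeps the orientation; max_speed is the mean speed in m/s.
- ctrl.set_joints(angles): joint-space move.
- ctrl.ungrasp() and ctrl.close_gripper(force=None): open the fingers fully, or close them until they stop; force is the grip in N (None keeps the last).
- ctrl.pause(seconds).
- ctrl.ik(position, orientation): joint angles nearest the present ones, or None.
- get_state(): the state.
- vision.grab_frame(name): name is "side" or "top"; returns (picture, depth): 384x512x3 uint8, blue, green, red; 384x512 float32, m along the optical axis (not along the pixel's ray), 0 where there is no reading.
- vision.camera_info(name): a dict with "mtx" (3x3 intrinsics, pixels), "R" (3x3) and "t" (3): a world point X has camera coordinates R X + t. Camera axes: x right, y down, z forward; pixel columns grow to the right and rows downward; lengths in m; the calibration is good to about 2 mm. A picture is of the moment at which its call begins. camera_info takes no time and is no camera call.
A pose or a line that the arm cannot do raises ctrl.Unreachable and nothing moves.
- ticket.close_job(): hands the job in; it is judged then, once.
Trained networks look in the newest picture that a camera, given by its name, has taken for a name from the list of things; names that differ only in an ending like _2 or _b are one class to them, and where a whole thing is asked for, a point or a joint stands for the part that bears it (a point fixed in the world has none). Each returns a list of dicts, best first, with "p" (0 to 1); they miss things now and then, are a little off and sometimes report something else, mostly with a low value. They report only what shows in the picture. A call takes as long as a camera call.
- models.recognise(camera, target): "point" ([column, row] in pixels, amid what is visible of it).
- models.masks_of(camera, target): "mask" (384x512 bool, what is visible of it) and "point" ([column, row] in pixels, amid what is visible of it).
The state is a dict: "time": time; "qpos": joint angles; "qd": joint speeds; "tau": joint torques, N m; "tcp_pos": TCP position; "eef_rot": TCP orientation; "contact_force": force on the tool from outside, world axes, zero at the start; "wrist_torque": the same for the moment, N m; "width": finger opening in m; "gripper_force": force on a finger pad.
Only numpy, scipy, OpenCV 4.12 (cv2) and the standard library are available. Lean on these libraries where they do the work, as an engineer would, in place of code of your own. Each camera call takes 0.05 s, during which the arm holds its last target. There are 200 camera calls.

## Working session

There is one attempt and no reset: what is moved stays moved. The work goes in short steps, each a Python script; the robot and the scene stay as the last script left them, time stands still between calls to the robot, and variables do not carry over. Pictures are saved under pics/ and viewed, at most 14 in all, crops included, and the job is handed in when it is done.

```bash
mkdir -p pics; cat > look.py <<'E'
import cv2, numpy as np
from station import ctrl, get_state, vision, ticket, models
def cloud(cam, grab=True):
    im,d=vision.grab_frame(cam); c=vision.camera_info(cam)
    v,u=np.indices(d.shape); K=np.array(c["mtx"]);R=np.array(c["R"]);t=np.array(c["t"])
    P=np.stack([(u-K[0,2])/K[0,0]*d,(v-K[1,2])/K[1,1]*d,d],-1)
    W=(P-t)@R
    W[d==0]=np.nan
    return im,W
E
python3 - <<'E'
from look import *
for cam in("top","side"):
    im,W=cloud(cam); cv2.imwrite(f"pics/{cam}0.png",im); np.save(cam+"0.npy",W)
    c=vision.camera_info(cam); print(cam, -np.array(c["R"]).T@np.array(c["t"]))
    for n in ["sleeve_a","knob_a","bolt","sleeve_tray","knob_tray","bolt_tray","jar","wrench"]:
        for m in models.masks_of(cam,n):
            if m["p"]<.3: continue
            w=W[m["mask"]]; w=w[~np.isnan(w[:,0])]
            print(n,round(m["p"],2),np.round(m["point"]),len(w),"med",np.median(w,0).round(3),"lo",np.percentile(w,3,0).round(3),"hi",np.percentile(w,97,0).round(3))
print(ctrl.pinch_z,get_state())
E
```

```text
top [ 0.4261617  -0.01174598  1.08186788]
sleeve_a 0.64 [192. 217.] 32 med [0.439 0.139 0.036] lo [0.429 0.115 0.01 ] hi [0.449 0.143 0.046]
sleeve_a 0.41 [247. 203.] 30 med [ 0.473 -0.012  0.045] lo [ 0.454 -0.02   0.025] hi [0.479 0.005 0.049]
knob_a 0.57 [346. 230.] 142 med [ 0.405 -0.289  0.045] lo [ 0.391 -0.306  0.004] hi [ 0.419 -0.279  0.05 ]
knob_a 0.52 [139. 232.] 149 med [0.398 0.283 0.046] lo [0.384 0.273 0.004] hi [0.414 0.299 0.051]
bolt 0.76 [288. 219.] 287 med [ 0.433 -0.124  0.012] lo [ 0.393 -0.147  0.005] hi [ 0.473 -0.101  0.047]
sleeve_tray 0.87 [247. 143.] 2070 med [ 0.651 -0.008  0.004] lo [ 0.585 -0.07  -0.   ] hi [0.712 0.053 0.023]
sleeve_tray 0.33 [140. 231.] 151 med [0.4   0.283 0.046] lo [0.384 0.273 0.004] hi [0.414 0.299 0.051]
knob_tray 0.86 [162. 154.] 2091 med [0.622 0.232 0.005] lo [0.559 0.168 0.   ] hi [0.683 0.294 0.023]
bolt_tray 0.92 [325. 158.] 2089 med [ 0.618 -0.25   0.004] lo [ 0.554 -0.311 -0.   ] hi [ 0.679 -0.185  0.023]
jar 0.84 [ 84. 179.] 595 med [0.539 0.431 0.086] lo [0.515 0.416 0.013] hi [0.566 0.465 0.093]
wrench 0.86 [404. 194.]
[... 1185 characters left out ...]
 0.9, 'qpos': array([-1.2385124 ,  0.50746741, -0.23757434,  1.5002061 ,  0.12568832,
        1.14890386, -0.15483077]), 'qd': array([-0.00141497, -0.00022564,  0.00101164,  0.0002376 , -0.00166847,
       -0.00079114, -0.00089483]), 'tau': array([ 1.04393919e-03, -6.20348811e+01, -2.18423545e+00, -2.49950927e+01,
        1.41284321e-02,  2.52291313e-03,  1.50888172e-05]), 'tcp_pos': array([0.14055978, 0.60897341, 0.23129222]), 'eef_rot': array([-2.14045147e-06,  1.13189379e-01,  9.93573432e-01, -4.67837125e-06]), 'contact_force': array([-0.13942012,  0.0595458 ,  0.28715937]), 'wrist_torque': array([ 0.00640372, -0.02169299, -0.01170763]), 'gripper_force': 0.0, 'width': 0.08573378141129999}
```

```bash
cat > fit.py <<'E'
from look import *
from scipy.optimize import least_squares
def prof(kind):
    if kind=="sleeve": p=[(16,0),(16,46),(12,46),(12,0)]
    elif kind=="knob": p=[(18,0),(18,6),(9,6),(9,20),(12,20),(16,25),(16,44),(12,48),(0,48)]
    return np.array(p)/1000
def segd(q,p):
    a,b=p[:-1],p[1:]; ab=b-a
    t=np.clip(((q[:,None]-a)*ab).sum(-1)/(ab**2).sum(-1),0,1)
    return np.linalg.norm(q[:,None]-a-t[...,None]*ab,axis=-1).min(1)
def round_fit(P,kind,c0,z0=0):
    p=prof(kind)
    c=np.array(c0,float)
    for rad in (.04,.028,.024):
        Q=P[(np.hypot(*(P[:,:2]-c).T)<rad)&(P[:,2]>z0+.008)&(P[:,2]<z0+.06)]
        f=lambda c:segd(np.c_[np.hypot(*(Q[:,:2]-c[:2]).T),Q[:,2]-z0],p)
        best=min((least_squares(f,c+np.array(o),loss="soft_l1",f_scale=.002) for o in [(0,0),(.01,0),(-.01,0),(0,.01),(0,-.01)]),key=lambda r:r.cost)
        c=best.x
    return c,len(Q),f(c).mean()
def rect(P,c,r,zlo,zhi):
    Q=P[(np.hypot(*(P[:,:2]-c).T)<r)&(P[:,2]>zlo)&(P[:,2]<zhi)][:,:2]
    (cx,cy),s,a=cv2.minAreaRect((Q*1000).astype(np.float32))
    return np.array([cx,cy])/1000,np.round(s,1),a
E
python3 - <<'E'
from fit import *
C={k:(lambda W:W[~np.isnan(W[...,0])])(np.load(k+"0.npy")) for k in("top","side")}
C["both"]=np.r_[C["top"],C["side"]]
for k,P in C.items():
    print(k)
    for n,kd,c in [("sA","sleeve",(.439,.13)),("sB","sleeve",(.468,-.012)),("kA","knob",(.40,-.293)),("kB","knob",(.398,.285))]:
        c,m,e=round_fit(P,kd,c); print(n,c.round(4),m,round(e,4))
    for n,c in [("st",(.648,-.01)),("kt",(.62,.23)),("bt",(.617,-.25))]:
        print(n,rect(P,np.array(c),.1,.013,.03))
    print("bolt",rect(P,np.array((.433,-.126)),.055,.006,.016)," tab",rect(P,np.array((.433,-.126)),.055,.025,.055))
a=cv2.imread("pics/top0.png");b=cv2.imread("pics/side0.png")
cv2.imwrite("pics/both.png",cv2.resize(np.vstack([a[60:330],b[60:384]]),None,fx=1,fy=1))
E
```

```text
top
sA [0.4403 0.1308] 76 0.0006
sB [ 0.4657 -0.0055] 49 0.0009
kA [ 0.4032 -0.2951] 120 0.0013
kB [0.3995 0.288 ] 127 0.0012
st (array([ 0.64868335, -0.00841013]), array([131.1, 130.1]), 3.0624423027038574)
kt (array([0.62155255, 0.23232123]), array([131.9, 130.8]), 86.80526733398438)
bt (array([ 0.61659296, -0.24948264]), array([130.9, 130.8]), 86.9625015258789)
bolt (array([ 0.43053796, -0.12750867]), array([68.4, 89.9]), 38.789573669433594)  tab (array([ 0.43471191, -0.12496262]), array([11.8, 27.2]), 63.42551803588867)
side
sA [0.44   0.1297] 174 0.0009
sB [ 0.4656 -0.0066] 207 0.0008
kA [ 0.4024 -0.2948] 273 0.0008
kB [0.3991 0.2881] 123 0.0011
st (array([ 0.6474187 , -0.00933941]), array([134.9, 133.1]), 3.766334295272827)
kt (array([0.62181873, 0.23149791]), array([135.6, 132.8]), 86.78377532958984)
bt (array([ 0.61614642, -0.25063943]), array([132.8, 133. ]), 86.73965454101562)
bolt (array([ 0.43352231, -0.12713095]), array([28.1, 91.2]), 65.72908782958984)  tab (array([ 0.43450381, -0.1266902 ]), array([15.6, 25.8]), 63.271278381347656)
both
sA [0.4401 0.1303] 250 0.0009
sB [ 0.4656 -0.0066] 256 0.0009
kA [ 0.4025 -0.2949] 393 0.001
kB [0.3992 0.2881] 250 0.0012
st (array([ 0.64747742, -0.00932529]), array([134.9, 133.1]), 3.7124907970428467)
kt (array([0.62181873, 0.23149791]), array([135.6, 132.8]), 86.78377532958984)
bt (array([ 0.6161579 , -0.25043748]), array([133.2, 133. ]), 86.73965454101562)
bolt (array([ 0.43071133, -0.12772438]), array([68.4, 90.8]), 38.789573669433594)  tab (array([ 0.43421164, -0.12609857]), array([15.3, 27.3]), 66.25648498535156)
```

View pics/both.png

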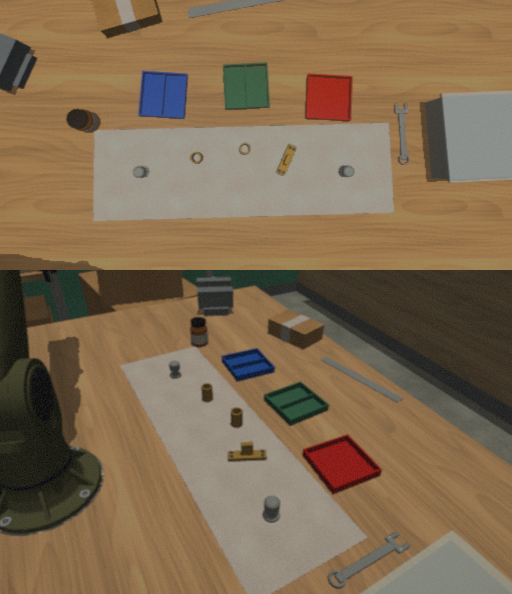

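```bash
cat > pp.py <<'E'
from look import *
from scipy.spatial.transform import Rotation as Ro
D=np.pi/180
def quat(phi):  # tool down, tool y axis at angle phi in the world
    y=np.array([np.cos(phi),np.sin(phi),0]); z=np.array([0,0,-1.]); x=np.cross(y,z)
    return Ro.from_matrix(np.c_[x,y,z]).as_quat()[[3,0,1,2]]
def go(xy,z,phi):
    q0=get_state()["qpos"]; best=None
    for f in(phi,phi+np.pi):
        p=[*xy,z]; q=ctrl.ik(p,quat(f)); q2=ctrl.ik([*xy,.02],quat(f))
        if q is None or q2 is None: continue
        s=np.abs(np.array(q)-q0).max()
        if best is None or s<best[0]: best=(s,f)
    ctrl.movep([*xy,z],quat(best[1]))
def pick(xy,phi,h=.034,up=.13,force=40):
    go(xy,up,phi); ctrl.movel([*xy,h+ctrl.pinch_z],max_speed=.12)
    ctrl.close_gripper(force); s=get_state(); print("closed",round(s["width"],4),s["contact_force"].round(1))
    ctrl.movel([*xy,up]); s=get_state(); print("lifted",round(s["width"],4),round(s["gripper_force"],1),round(s["time"],1))
def place(xy,phi,h=.034,up=.13):
    go(xy,up,phi); ctrl.movel([*xy,h+ctrl.pinch_z+.0055],max_speed=.1)
    s=get_state(); print("down",round(s["width"],4),s["contact_force"].round(1),s["tcp_pos"].round(4))
    ctrl.ungrasp(); ctrl.movel([*xy,up]); print("t",round(get_state()["time"],1))
TR=dict(st=((.648,-.009),3.4*D),kt=((.6217,.232),-3.2*D),bt=((.6164,-.250),-3.2*D))
def spot(t,dy,dx=0):
    c,a=TR[t]; return (c[0]-np.sin(a)*dy+np.cos(a)*dx,c[1]+np.cos(a)*dy+np.sin(a)*dx),a
E
python3 - <<'E'
from pp import *
pick((.3993,.2881),-3.2*D)
place(*spot("kt",.0315))
im,W=cloud("top"); cv2.imwrite("pics/t1.png",cv2.resize(im[90:290,80:480],None,fx=2,fy=2))
E
```

```text
closed 0.0299 [-0.8 -0.2  5.8]
lifted 0.0307 39.7 5.0
down 0.0305 [-0.7 -0.2 -1.7] [0.624  0.2637 0.0215]
t 8.6
```

View pics/t1.png

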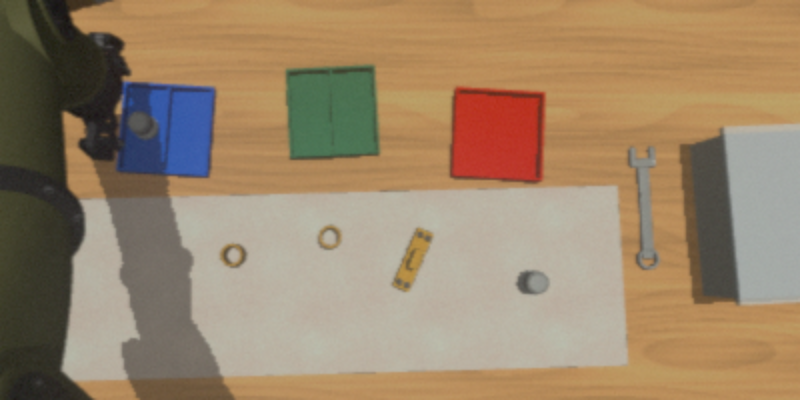

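The knob stands in the left bay of the blue tray (crop pixel 142,125), and nothing else has moved. I'll carry on with the rest.

```bash
python3 - <<'E'
from pp import *
pick((.4402,.1302),3.4*D); place(*spot("st",.0315))
pick((.4656,-.0062),3.4*D); place(*spot("st",-.0315))
pick((.4344,-.1262),-25.5*D+np.pi/2,h=.035); xy,a=spot("bt",0); place(xy,a+np.pi/2,h=.035)
im,W=cloud("side"); cv2.imwrite("pics/s2.png",im[60:])
E
```

```text
closed 0.0317 [-0.7 -0.8  5.6]
lifted 0.0319 39.7 12.2
down 0.0317 [-0.3 -0.6 -0.2] [0.6467 0.0224 0.0215]
t 15.8
closed 0.0303 [-1.2 -0.1  6.2]
lifted 0.0303 39.6 19.1
down 0.0301 [-0.3 -0.8 -1.5] [ 0.6504 -0.0406  0.0215]
t 22.6
closed 0.0112 [1.1 0.9 1.8]
lifted 0.0111 42.6 26.3
down 0.0113 [-0.2 -0.8 -1.4] [ 0.6169 -0.2502  0.0226]
t 30.0
```

View pics/s2.png

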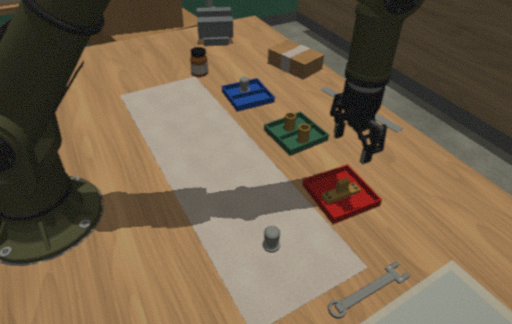

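The side view shows both sleeves standing in the green tray (290,122 and 304,134), the bolt lying in the red tray (342,190), and one knob left (271,238). The last knob is next, then a check.

```bash
python3 - <<'E'
from pp import *
from fit import *
pick((.4026,-.2949),-3.2*D); place(*spot("kt",-.0315))
go((.42,-.02),.3,0)
P=[]
for k in("top","side"):
    im,W=cloud(k); cv2.imwrite(f"pics/{k}3.png",im); P.append(W[~np.isnan(W[...,0])])
    for n in("jar","wrench"):
        m=models.masks_of(k,n); print(k,n,[(round(i["p"],2),np.round(i["point"])) for i in m[:1]])
P=np.r_[P[0],P[1]]
for t,kd in(("st","sleeve"),("kt","knob")):
    c,a=TR[t]
    for dy in(.0315,-.0315):
        f,n,e=round_fit(P,kd,spot(t,dy)[0],.004); d=f-c
        print(t,dy,np.round([np.cos(a)*d[0]+np.sin(a)*d[1],-np.sin(a)*d[0]+np.cos(a)*d[1]],4),n,round(e,4))
print("bolt",rect(P,np.array(TR["bt"][0]),.05,.012,.02),rect(P,np.array(TR["bt"][0]),.05,.03,.06))
a=cv2.imread("pics/top3.png")[100:240,100:400];b=cv2.imread("pics/side3.png")[110:330,180:480]
cv2.imwrite("pics/end.png",cv2.resize(np.vstack([a,b]),None,fx=1.6,fy=1.6))
E
```

```text
closed 0.0306 [-1.5  0.9  5.4]
lifted 0.0306 39.6 33.6
down 0.0306 [ 0.6  0.8 -1.2] [0.6205 0.2007 0.0215]
t 38.2
top jar [(0.96, array([ 83., 179.]))]
top wrench [(0.69, array([404., 193.]))]
side jar [(0.88, array([201., 125.]))]
side wrench [(0.89, array([366., 351.]))]
st 0.0315 [0.0017 0.0317] 269 0.0009
st -0.0315 [ 0.0016 -0.0323] 285 0.0008
kt 0.0315 [0.0023 0.0314] 231 0.0012
kt -0.0315 [ 0.0023 -0.0318] 235 0.0012
bolt (array([ 0.61523041, -0.25159589]), array([28.8, 92.8]), 86.19585418701172) (array([ 0.61565765, -0.25145091]), array([14.6, 28.9]), 85.1428451538086)
```

View pics/end.png

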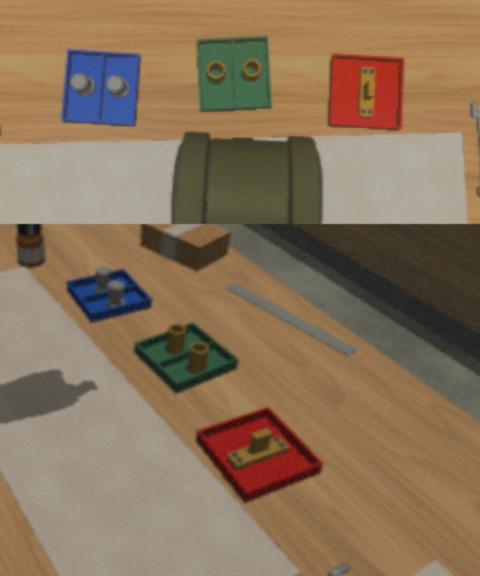

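The knobs (82,84 and 117,86), sleeves (216,71 and 252,69) and bolt (367,92) are all upright or flat and centred in their trays. The jar and wrench have not moved, and the arm is clear.

```bash
python3 -c "
from station import ticket
print(ticket.close_job())"
```

```text
the job is handed in; nothing more can be done
None
```

The job is handed in, with no verdict returned: the final camera check showed both sleeves and both knobs standing one per bay, the bolt flat along the red tray's x, and the jar and wrench where they were.

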